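# Latch the brush box guard and hold the rim scraper in its slot

### The job

Get the rim scraper ready for brushing: first swing the hasp on the brush box's guard lid over its staple until it lies flat, then take the scraper (the tool with the wide flat handle and blade) out of the tool block and pass its blade straight down through the slot in the guard lid, to about half the blade's length. Finish while holding it there in the gripper: do not let go, and do not let the handle come down onto the lid. Leave the other two tools in the block.

Things in the scene. Friction and masses are not known exactly. Their poses are not given: they have to be found in the camera images.
- cleaner: Brush box: blue steel, 200 mm (x) by 180 mm (y), fixed, with a flat steel guard lid, shut and fixed, its top 130 mm above the work surface. Origin under its centre on the work surface; x from the hasp end towards the slot end, z up. A motor sticks out 55 mm at the +y side, lower than the lid.
- slot (a point): Centre of the slot's mouth, in the lid's top face, 45 mm to +x of the box's centre; axes as the box's. The slot is 10 mm along x by 44 mm along y, with a flat dark rim, goes through the 10 mm thick lid, and is free down to 80 mm below the lid's top.
- hasp_hinge (a point): Middle of the hasp's hinge pin, which lies along the box's y, 7 mm above the lid's top face, on the box's middle line, 130 mm to -x of the slot. Axes as the box's; it does not turn with the hasp.
- hasp (a joint): Hasp angle in rad: 0 = flat on the lid over its staple, pointing from the hinge towards the slot (+x); 1.57 = upright; 2.2 = stop, leaning away from the slot. Friction keeps it where it is left; a push of 1 to 2 N near its end swings it. At 0 it meets a stop; there is no snap.
- hasp_tab (a point): On the hasp's end tab, 75 mm from the pin, on the face that is uppermost when flat (z out of that face, x away from the pin). Steel strap 90 mm long from the pin, 40 mm wide, 4 mm thick, with a 24 x 20 mm window 30 to 54 mm from the pin; solid tab beyond. The fixed wire staple stands 33 to 51 mm from the pin, to 19 mm above the lid's top.
- scraper_mid (a point): Middle of the scraper's black handle, 24 mm (x) by 44 mm (y) by 70 mm tall. Below it a flat steel blade 8 mm thick (x), 40 mm wide (y), 75 mm long, lower edge rounded; about 0.25 kg. Stands upright in the tool block, blade down, this point 120 mm above the work surface; a half turn about z makes no difference.
- scraper_tip (a point): Middle of the lower edge of the scraper's blade, 110 mm straight below the handle's middle; axes as above.
- scraper: The scraper; origin at the middle of the blade's lower edge, axes as above, z up.
- block: Wooden tool block, fixed, 60 mm (x) by 215 mm (y) by 85 mm tall, origin under its centre. Three equal pockets (14 x 46 mm) in a row along y, 65 mm apart, its front and back open below the top 22 mm; the handles' undersides rest on its top. Which tool is in which pocket varies.
- chisel_mid (a point): Chisel, steel blade 16 mm wide under a square black handle, 24 x 24 x 70 mm. Same heights as the scraper. Point at the middle of the handle, axes as for the scraper. Stays in its pocket.
- punch_mid (a point): Punch, round steel shaft 10 mm in diameter under a round black handle, 26 mm in diameter, 70 mm tall. Same heights as the scraper. Point at the middle of the handle, axes as for the scraper. Stays in its pocket.
Things that resemble listed ones, but are neither listed nor needed, are in the scene too. Leave any pink or turquoise look-alike of the scraper alone.

How it is judged:
On the way, in this order (a step that is already met when the one before it is completed fails the run):
1. the hasp lies flat over its staple, the scraper not yet in the slot (value of joint hasp below 0.12 rad and not (z of scraper_tip in the frame of slot between -0.06 and -0.02 m and x of scraper_tip in the frame of slot between -0.005 and 0.005 m and y of scraper_tip in the frame of slot between -0.006 and 0.006 m and angle between scraper_tip's own z axis and vertical below 0.12 rad and angle between the x axis of scraper_tip and the x axis of slot, either way round below 0.2 rad and contact force between scraper and the fingers above 1.5 N)), for 0.2 s.
2. the scraper's blade is through the slot, held by the gripper (z of scraper_tip in the frame of slot between -0.06 and -0.02 m and x of scraper_tip in the frame of slot between -0.005 and 0.005 m and y of scraper_tip in the frame of slot between -0.006 and 0.006 m and angle between scraper_tip's own z axis and vertical below 0.12 rad and angle between the x axis of scraper_tip and the x axis of slot, either way round below 0.2 rad and contact force between scraper and the fingers above 1.5 N), for 0.2 s.
At the end, for the whole second after the job is handed in: Hasp within 0.12 rad of flat; scraper gripped (over 1.5 N), still, upright within 0.12 rad, in line with the slot within 0.2 rad, lower edge centred in it (5 mm in x, 6 mm in y) and 20 to 60 mm below the lid top, handle clear of the lid; chisel and punch within 30 mm of their start (all of step 2 and value of joint hasp below 0.12 rad and linear speed of scraper below 0.02 m/s and not (distance of any of chisel_mid, punch_mid from where it was at the start of the episode above 0.03 m)); the arm keeps its last pose, push and grip.
It fails at once if the chisel or the punch is pulled out of the block or knocked away (moved over 30 mm) (distance of any of chisel_mid, punch_mid from where it was at the start of the episode above 0.03 m).
It also fails if it takes over 61 s, if anything falls off the work surface, if the arm or the gripper's body presses on something with over 40 N, if the wrist force passes 120 N, or if a joint passes its speed limit or range.

### The arm

A 7-joint arm with a two-finger parallel gripper is mounted at the origin on the work surface. World frame = base frame: x ahead of the robot, y to its left, z up, the work surface at z = 0. Lengths are in m, angles in rad, forces in N, time in s.
With the tool pointing down it reaches from about 0.4 to 0.875 m from the base axis. Payload 19.3 kg.
Tool frame: the origin (TCP) lies at the very end of the fingers, on their centre line; the grasp point (between the pads) lies 19 mm behind it; z points along the fingers, y is the line along which they close (so a half turn about z gives the same grasp; the last joint's range is limited). The gripper opens to 85 mm and grips with 20 to 120 N. Pads are 22 mm wide; open, the fingers measure 114 mm over their backs; the gripper's body (76 mm by 85 mm) begins 54 mm behind the grasp point. The pads swing forward as they close: fully open they stand 13 mm farther back than shut.
Start: joints at [1.183, 0.521, -0.036, 1.599, 0.021, 1.021, -0.113], TCP at [0.195, -0.594, 0.231] pointing down, gripper open.
Joint ranges: [-2.91, 2.91], [-0.3, 2.13], [-1.5, 1.42], [0.17, 2.43], [-1.26, 4.41], [0.16, 1.93], [-2.52, 2.52]. Speed limits (rad/s): [1.89, 1.89, 2.39, 2.39, 3.01, 3.01, 3.01].

### API

Orientations are given as [roll, pitch, yaw] about the fixed x, y, z axes, in that order (R = Rz(yaw) Ry(pitch) Rx(roll)).
In Python, from workcell import monitor, optics, job_done gives the robot as it stands.
- The arm moves only by the shell command python3 -m handwheel 'ROWS' [FORCE]. ROWS is JSON, a list of rows, each an object of numbers: "dx", "dy", "dz": the shift along the tool's x, y, z in cm; "wx", "wy", "wz": the turn, a rotation vector about the tool's x, y, z in rad; "claw": the opening in per cent of the stroke, from 0 (shut) to 100 (fully open). A call has 1 to 8 rows; each row shifts and turns the commanded pose from where the row before left it, along the tool's axes as they then stand; what a row does not reach is not made up. A row lasts 1/8 s, in which the tool goes at most 62.5 mm and 10.7 degrees, less where a joint would pass 70% of its speed; a pose out of reach is approached as far as the arm can. A call with a gripper value outside its range is refused whole. The fingers move at their own pace and stop on an object; FORCE is the grip in N (left out, the last holds). Time passes only in rows, so rows that do not move let the fingers close. It gives the time, the measured TCP pose, the force, the opening and the grip force at its end, in the units of the state.
- monitor.observe(): the state, without advancing time (a new reading comes with each control period).
- optics.grab_frame(name): name is "scene" or "top" or "wrist"; returns a dict with "frame" (420x560x3 uint8, blue, green, red), "fovy" (degrees; the focal length in pixels is half the picture's height over the tangent of half this angle, whatever the lens; pixels are square), "cx", "cy" (the principal point, pixels), "R" (3x3) and "t" (3): a world point X has camera coordinates R X + t. Camera axes: x right, y down, z forward; pixel columns grow to the right and rows downward; lengths in m; the calibration is good to about 2 mm. A picture is of the moment at which its call begins. There is no depth.
- job_done(): hands the job in; it is judged then, once.
Trained networks look in the newest picture that a camera, given by its name, has taken for a name from the list of things; names that differ only in an ending like _2 or _b are one class to them, and where a whole thing is asked for, a point or a joint stands for the part that bears it (a point fixed in the world has none). Each returns a list of dicts, best first, with "p" (0 to 1); they miss things now and then, are a little off and sometimes report something else, mostly with a low value. They report only what shows in the picture. A call takes as long as a camera call. They do not tell look-alikes from the thing itself.
- optics.masks_of(name, camera): "region" (420x560 bool, what is visible of it) and "rect" ([left, top, width, height] in pixels, round what is visible of it).
The state is a dict: "clock": time; "qpos": joint angles; "qd": joint speeds; "joint_efforts": joint torques, N m; "position": TCP position; "tool_rot": TCP orientation; "force": force on the tool from outside, world axes, zero at the start; "moment": the same for the moment, N m; "grip_width": finger opening in m; "finger_force": force on a finger pad.
Only numpy, scipy, OpenCV 4.12 (cv2) and the standard library are available. Lean on these libraries where they do the work, as an engineer would, in place of code of your own. Each camera call takes 0.05 s, during which the arm holds its last target. There are 200 camera calls.

## Working session

There is one attempt and no reset: what is moved stays moved. The work goes in short steps, Python scripts to look and compute and a shell command to move; the robot and the scene stay as the last step left them, time stands still between calls to the robot, and variables do not carry over. Pictures are saved under pics/ and viewed, at most 10 in all, crops included, and the job is handed in when it is done.

```bash
ls; mkdir -p pics; cat > h.py <<'E'
import numpy as np, cv2
from workcell import monitor, optics
from scipy.spatial.transform import Rotation as Ro
def grab(n):
    f=optics.grab_frame(n); f['f']=f['frame'].shape[0]/2/np.tan(np.radians(f['fovy'])/2)
    f['R']=np.array(f['R']); f['t']=np.array(f['t']); return f
def ray(f,u,v):
    d=f['R'].T@np.array([(u-f['cx'])/f['f'],(v-f['cy'])/f['f'],1.]); return -f['R'].T@f['t'], d
def atz(f,u,v,z):
    c,d=ray(f,u,v); return c+d*(z-c[2])/d[2]
def proj(f,X):
    c=np.array(X)@f['R'].T+f['t']; return c[...,:2]/c[...,2:]*f['f']+[f['cx'],f['cy']]
def tri(rs):
    A=0;b=0
    for c,d in rs:
        d=d/np.linalg.norm(d);P=np.eye(3)-np.outer(d,d);A=A+P;b=b+P@c
    return np.linalg.solve(A,b)
E
python3 - <<'E'
from h import *
s=monitor.observe(); print({k:np.round(v,3).tolist() for k,v in s.items()})
ims=[]
for n in ['scene','top']:
    f=grab(n); cv2.imwrite(f'pics/{n}0.png',f['frame'])
    print(n,f['f'],f['cx'],f['cy'],'cam',np.round(-f['R'].T@f['t'],3), np.round(f['R'][2],2))
    for o in ['cleaner','hasp','scraper','block','chisel_mid','punch_mid']:
        for r in optics.masks_of(o,n):
            m=r['region']; ys,xs=np.nonzero(m); print(n,o,round(r['p'],2),r['rect'],np.round([xs.mean(),ys.mean()],1) if len(xs) else '')
E
```

```text
pics
{'clock': 0.0, 'qpos': [1.183, 0.522, -0.036, 1.6, 0.021, 1.021, -0.113], 'qd': [0.0, 0.001, 0.0, -0.001, 0.0, 0.001, 0.0], 'joint_efforts': [0.002, -92.709, 1.981, -36.994, 0.018, 0.008, 0.0], 'position': [0.195, -0.593, 0.231], 'tool_rot': [-3.14, 0.0, 0.318], 'force': [-0.836, -0.072, 0.282], 'moment': [0.017, -0.027, 0.012], 'finger_force': 0.0, 'grip_width': 0.086}
scene 411.5718639363215 277.6138711494392 215.08032006633357 cam [ 0.9   -0.261  0.851] [-0.43  0.34 -0.84]
scene hasp 0.79 [178.6, 208.3, 28.2, 41.7] [191.2 229. ]
scene scraper 0.86 [270.5, 209.0, 21.3, 43.1] [278.7 227.9]
scene scraper 0.8 [326.1, 158.3, 15.3, 37.3] [332.5 175.5]
scene scraper 0.76 [298.9, 126.2, 17.0, 48.3] [306.2 148.3]
scene scraper 0.67 [367.6, 197.1, 27.4, 46.5] [381.3 216.4]
scene block 0.83 [296.2, 156.2, 64.9, 87.0] [325.4 206. ]
scene chisel_mid 0.84 [341.7, 142.8, 13.7, 32.0] [345.8 157.4]
scene chisel_mid 0.57 [175.5, 208.6, 33.5, 43.0] [191.2 228.8]
scene chisel_mid 0.49 [320.0, 161.0, 23.6, 33.3] [332.4 175.4]
scene punch_mid 0.75 [310.8, 183.0, 15.3, 27.8] [318.2 196.4]
top 450.20457311717274 282.4553321519906 207.7035821256578 cam [0.389 0.045 0.959] [ 0.15  0.03 -0.99]
top cleaner 0.9 [313.1, 125.1, 131.9, 118.1] [387.6 182. ]
top hasp 0.56 [381.8, 222.7, 38.3, 4.6] [399.9 225.2]
top scraper 0.98 [193.9, 127.8, 25.9, 37.3] [203.8 145.8]
top scraper 0.92 [187.3, 267.6, 30.7, 18.3] [199.  275.9]
top scraper 0.88 [201.8, 201.6, 27.8, 19.3] [213.9 211. ]
top scraper 0.64 [292.4, 190.1, 23.3, 29.0] [302.8 201.4]
top block 0.78 [161.1, 181.7, 114.5, 69.4] [221.7 218.7]
top chisel_mid 0.67 [169.1, 215.7, 24.3, 18.2] [181.  222.7]
top punch_mid 0.79 [239.4, 191.3, 21.1, 21.5] [246.7 198.6]
```

```bash
python3 - <<'E'
import cv2
a=cv2.imread('pics/scene0.png')[90:310,100:420];b=cv2.imread('pics/top0.png')[90:310,140:460]
cv2.imwrite('pics/v1.png',cv2.resize(a,None,fx=2.5,fy=2.5,interpolation=cv2.INTER_CUBIC));cv2.imwrite('pics/v2.png',cv2.resize(b,None,fx=2.5,fy=2.5,interpolation=cv2.INTER_CUBIC))
E
```

```text
(no output)
```

View pics/v1.png

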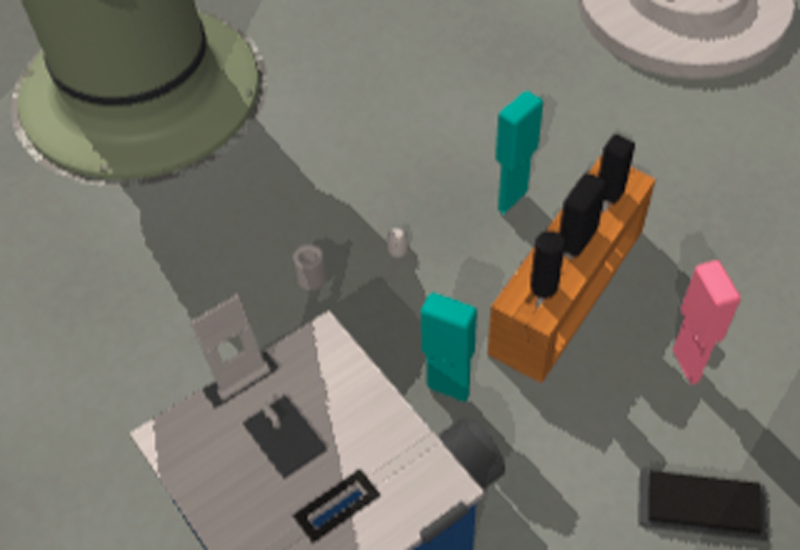

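View pics/v2.png

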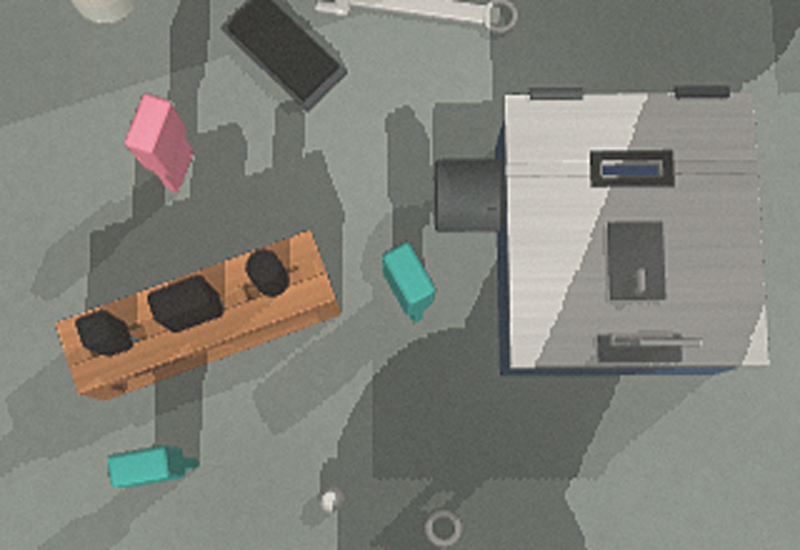

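Candidates for the scraper: turquoise at scene (279,228) and (306,148), pink (381,216), chisel (346,157), punch (318,196), and the wide black handle in the middle pocket at scene (332,175), top (214,211). I choose the last one, because it is black, wide and in the block. The hasp stands upright at the hinge, and the slot's dark rim is at about top (393,157).

```bash
cat > fit.py <<'E'
from h import *
from scipy.optimize import minimize
def box(x,y,yaw,sx,sy,z0,z1):
    c,s=np.cos(yaw),np.sin(yaw);
    return np.array([[x+c*a*sx/2-s*b*sy/2,y+s*a*sx/2+c*b*sy/2,z] for a in(-1,1) for b in(-1,1) for z in(z0,z1)])
def fit(fs,ms,p0,sx,sy,z0,z1):
    def cost(p):
        L=0
        for f,m in zip(fs,ms):
            g=np.zeros(m.shape,np.uint8); h=cv2.convexHull((proj(f,box(*p,sx,sy,z0,z1))*16).astype(np.int32))
            cv2.fillConvexPoly(g,h,1,cv2.LINE_8,4); g=g>0
            L-=(g&m).sum()/max(1,(g|m).sum())
        return L
    best=None
    for dy in(0,.15,-.15):
        sim=np.array([p0]*4,float); sim[:,2]+=dy; sim[1,0]+=.01;sim[2,1]+=.01;sim[3,2]+=.15
        r=minimize(cost,sim[0],method='Nelder-Mead',options=dict(initial_simplex=sim,xatol=1e-4,fatol=1e-4,maxiter=300))
        if best is None or r.fun<best.fun: best=r
    return best.x,best.fun/len(fs)
E
python3 - <<'E'
from fit import *
ft=grab('top'); 
def near(n,cam,u,v):
    return min(optics.masks_of(n,cam),key=lambda r:np.hypot(r['rect'][0]+r['rect'][2]/2-u,r['rect'][1]+r['rect'][3]/2-v))['region']
M={}
mt=near('scraper','top',214,211); bt=near('block','top',222,218); ct=near('cleaner','top',387,182)
fs=grab('scene'); ms=near('scraper','scene',332,175); 
black=lambda f:(f['frame'].max(2)<60)
print('lid c',atz(ft,395,180,.13)); 
g=atz(ft,214,211,.12); print('guess',g)
for mm,ff in(([mt],[ft]),([ms],[fs]),([mt,ms],[ft,fs])):
    for y0 in (0,.5,-.5,1.57): 
        p,c=fit(ff,mm,[g[0],g[1],y0],.024,.044,.085,.155); print('scr',np.round(p,4),round(c,3))
# block: union of block & handles not needed; fit hull of orange colour
for n,f in(('top',ft),('scene',fs)):
    hsv=cv2.cvtColor(f['frame'],cv2.COLOR_BGR2HSV); m=cv2.inRange(hsv,(5,100,60),(22,255,255))
    f['bm']=cv2.morphologyEx(m,cv2.MORPH_OPEN,np.ones((3,3)))
    cs=max(cv2.findContours(f['bm'],0,2)[0],key=cv2.contourArea)
    z=np.zeros_like(m);cv2.fillConvexPoly(z,cv2.convexHull(cs),1);f['bm']=z>0
for y0 in(0,.3,-.3): print('block',fit([ft],[ft['bm']],[g[0],g[1],y0],.06,.215,0,.085))
c8=cv2.morphologyEx(ct.astype(np.uint8),cv2.MORPH_OPEN,np.ones((45,45)))>0
lc=atz(ft,395,180,.13)
for y0 in(0,3.14): print('box',fit([ft],[c8],[lc[0],lc[1],y0],.2,.18,0,.13))
# slot rim: dark pixels
for n,f,(u,v) in(('top',ft,(393,157)),('scene',fs,(234,292))):
    w=np.zeros((420,560),bool); w[v-14:v+15,u-24:u+25]=1
    g=f['frame'].max(2)<62; g&=w
    cc=cv2.connectedComponentsWithStats(g.astype(np.uint8)); k=1+np.argmax(cc[2][1:,4]); 
    cs=cv2.findContours((cc[1]==k).astype(np.uint8),0,2)[0][0]; r=cv2.minAreaRect(cv2.convexHull(cs)); pts=cv2.boxPoints(r)
    Wp=np.array([atz(f,a,b,.13) for a,b in pts]); print(n,'rim',r,Wp.mean(0), [(np.round(np.linalg.norm(Wp[i+1]-Wp[i]),4),round(float(np.arctan2(*(Wp[i+1]-Wp[i])[[1,0]])),3)) for i in range(3)])
E
```

```text
lid c [ 0.56784267 -0.14015609  0.13      ]
guess [0.51470598 0.20030219 0.12      ]
scr [0.5143 0.2    0.1885] -0.823
scr [0.5139 0.1993 0.3278] -0.821
scr [0.5148 0.1985 0.169 ] -0.823
scr [0.514  0.1987 0.3147] -0.819
scr [0.5154 0.198  0.5103] -0.845
scr [0.5154 0.1984 0.4955] -0.847
scr [0.5154 0.1976 0.4728] -0.848
scr [0.5148 0.1978 0.9069] -0.779
scr [0.515  0.1981 0.4926] -0.831
scr [0.5151 0.1984 0.4842] -0.832
scr [0.5149 0.1986 0.5038] -0.828
scr [0.515  0.1984 0.4812] -0.831
block (array([0.51416451, 0.19920004, 0.34896381]), np.float64(-0.9814906219151036))
block (array([0.51378768, 0.1989673 , 0.34018137]), np.float64(-0.9800295857988166))
block (array([0.51416451, 0.19920004, 0.34896381]), np.float64(-0.9814906219151036))
box (array([ 0.56957448, -0.13869618, -0.00941958]), np.float64(-0.9889191953631095))
box (array([ 0.56949817, -0.13891039,  3.13475044]), np.float64(-0.9889969293756398))
top rim ((394.5, 157.0), (12.0, 27.0), 90.0) [ 0.61206391 -0.1411777   0.13      ] [(np.float64(0.0505), -1.587), (np.float64(0.0232), 3.093), (np.float64(0.0503), 1.556)]
scene rim ((234.21142578125, 291.802001953125), (13.353480339050293, 32.52350616455078), 55.00797653198242) [ 0.6125169  -0.13714546  0.13      ] [(np.float64(0.0609), 1.576), (np.float64(0.0271), -0.061), (np.float64(0.0599), -1.577)]
```

```bash
python3 - <<'E'
from fit import *
fs=grab('scene'); ms=optics.masks_of('hasp','scene'); ft=grab('top'); mt=optics.masks_of('hasp','top')
print('origin in scene',proj(fs,[0,0,0]),'green',atz(fs,155,160,0),'pale',atz(fs,375,115,0),'turq',atz(fs,279,245,0),atz(fs,303,172,0))
def hp(a):
    P=[]
    for s in(6,90):
        for y in(-.02,.02):
            for n in(-.002,.002): P.append([.483+s/1e3*np.cos(a)-n*np.sin(a),-.138+y,.137+s/1e3*np.sin(a)+n*np.cos(a)])
    return np.array(P)
for f,mm in((fs,ms),(ft,mt)):
    for r in mm:
        m=r['region']; hull=np.zeros(m.shape,np.uint8); cs=np.vstack(cv2.findContours(m.astype(np.uint8),0,2)[0]); cv2.fillConvexPoly(hull,cv2.convexHull(cs),1)
        o=[]
        for a in np.arange(.2,2.25,.05):
            g=np.zeros(m.shape,np.uint8); cv2.fillConvexPoly(g,cv2.convexHull((proj(f,hp(a))*16).astype(np.int32)),1,cv2.LINE_8,4)
            o.append(((g&hull).sum()/(g|hull).sum(),a))
        print(r['p'],[tuple(np.round(x,2)) for x in sorted(o)[::-1][:3]])
E
```

```text
origin in scene [156.35714659 125.21824135] green [ 0.11472962 -0.06726858  0.        ] pale [0.35850728 0.52839735 0.        ] turq [0.5287433 0.0352279 0.       ] [0.39363797 0.22231605 0.        ]
0.88 [(np.float64(0.86), np.float64(1.7)), (np.float64(0.83), np.float64(1.65)), (np.float64(0.81), np.float64(1.75))]
0.73 [(np.float64(0.65), np.float64(1.7)), (np.float64(0.51), np.float64(1.75)), (np.float64(0.48), np.float64(1.65))]
```

```bash
python3 -m handwheel '[{"dz":-6,"claw":0},{"dz":-4,"dx":3,"dy":-3,"wz":0.18},{"dx":3,"dy":-3,"wz":0.18}]' 40; python3 -c "
from h import *
s=monitor.observe(); print(s['qpos'],s['position'],s['tool_rot'])"
```

```text
[ 1.18281048  0.52137449 -0.03627959  1.59946392  0.02124155  1.02109554
 -0.11277508] [ 0.19525165 -0.59373638  0.23131987] [3.14154486e+00 4.03643395e-05 3.17771210e-01]schema error: expected keys dx, dy, dz, wx, wy, wz, claw
```

```bash
python3 -m handwheel '[{"dx":0,"dy":0,"dz":-3,"wx":0,"wy":0,"wz":0.18,"claw":0},{"dx":0,"dy":0,"dz":-3,"wx":0,"wy":0,"wz":0.18,"claw":0},{"dx":0,"dy":0,"dz":-3,"wx":0,"wy":0,"wz":0.18,"claw":0},{"dx":0,"dy":0,"dz":0,"wx":0,"wy":0,"wz":0.18,"claw":0},{"dx":0,"dy":0,"dz":0,"wx":0,"wy":0,"wz":0.18,"claw":0}]' 40; python3 -c "
from h import *
s=monitor.observe(); print(s['qpos'],s['position'],s['tool_rot'])"
```

```text
clock: 1.82
position: [0.1954, -0.5937, 0.3216]
tool_rot: [3.141, -0.001, -0.588]
force: [0.1, 0.1, -0.8]
grip_width: 0.0002
finger_force: 0.0
[ 1.03793607  0.45094101  0.17931939  1.49309837 -0.08346881  1.20442931
 -0.92929489] [ 0.19535805 -0.59374692  0.32164293] [ 3.14133709e+00 -5.52130221e-04 -5.88071010e-01]
```

```bash
python3 -m handwheel '[{"dx":0,"dy":0,"dz":0,"wx":0,"wy":0,"wz":-0.18,"claw":0},{"dx":0,"dy":0,"dz":0,"wx":0,"wy":0,"wz":-0.18,"claw":0},{"dx":0,"dy":0,"dz":0,"wx":0,"wy":0,"wz":-0.18,"claw":0},{"dx":0,"dy":0,"dz":0,"wx":0,"wy":0,"wz":-0.18,"claw":0},{"dx":0,"dy":0,"dz":0,"wx":0,"wy":0,"wz":-0.18,"claw":0},{"dx":0,"dy":0,"dz":0,"wx":0,"wy":0,"wz":-0.18,"claw":0},{"dx":0,"dy":0,"dz":0,"wx":0,"wy":0,"wz":-0.18,"claw":0},{"dx":0,"dy":0,"dz":0,"wx":0,"wy":0,"wz":-0.18,"claw":0}]'; python3 -m handwheel '[{"dx":0,"dy":0,"dz":0,"wx":0,"wy":0,"wz":-0.18,"claw":0},{"dx":0,"dy":0,"dz":0,"wx":0,"wy":0,"wz":-0.18,"claw":0},{"dx":0,"dy":0,"dz":0,"wx":0,"wy":0,"wz":-0.18,"claw":0},{"dx":0,"dy":0,"dz":0,"wx":0,"wy":0,"wz":-0.17,"claw":0}]';python3 -c "
from h import *
s=monitor.observe(); print(s['qpos'],s['position'],s['tool_rot'])"
```

```text
clock: 2.82
position: [0.1952, -0.5937, 0.3213]
tool_rot: [-3.142, -0.0, 0.864]
force: [-0.4, -0.5, 0.5]
grip_width: -0.0001
finger_force: 0.0
clock: 3.32
position: [0.1952, -0.5937, 0.3213]
tool_rot: [-3.142, -0.0, 1.573]
force: [-1.0, 0.5, 0.1]
grip_width: 0.0004
finger_force: 0.0
[ 1.34977595  0.45810581 -0.28551559  1.47491018  0.13265501  1.22762126
  1.0501702 ] [ 0.1952297  -0.59368453  0.32128468] [-3.14157396e+00 -5.10472708e-05  1.57349467e+00]
```

```bash
python3 -m handwheel '[{"dx":5,"dy":2.6,"dz":0,"wx":0,"wy":0,"wz":0,"claw":0},{"dx":5,"dy":2.6,"dz":0,"wx":0,"wy":0,"wz":0,"claw":0},{"dx":5,"dy":2.6,"dz":0,"wx":0,"wy":0,"wz":0,"claw":0},{"dx":5,"dy":2.6,"dz":0,"wx":0,"wy":0,"wz":0,"claw":0},{"dx":5,"dy":2.6,"dz":0,"wx":0,"wy":0,"wz":0,"claw":0},{"dx":5,"dy":2.6,"dz":0,"wx":0,"wy":0,"wz":0,"claw":0},{"dx":5,"dy":2.6,"dz":0,"wx":0,"wy":0,"wz":0,"claw":0},{"dx":5,"dy":2.6,"dz":0,"wx":0,"wy":0,"wz":0,"claw":0}]'; python3 -m handwheel '[{"dx":5,"dy":2.6,"dz":0,"wx":0,"wy":0,"wz":0,"claw":0},{"dx":0,"dy":0,"dz":0,"wx":0,"wy":0,"wz":0,"claw":0}]';python3 -c "
from h import *
s=monitor.observe(); print(s['qpos'],s['position'],s['tool_rot'])"
```

```text
clock: 4.32
position: [0.405, -0.1927, 0.3216]
tool_rot: [3.141, 0.001, 1.567]
force: [0.5, -1.2, 0.5]
grip_width: 0.0002
finger_force: 0.0
clock: 4.58
position: [0.4321, -0.1409, 0.3216]
tool_rot: [3.141, -0.001, 1.574]
force: [-0.7, -1.0, -0.1]
grip_width: -0.0
finger_force: 0.0
[ 0.7042061   0.18476623 -0.5954994   1.88237063  0.11451459  1.10739273
  0.06822465] [ 0.43208644 -0.140854    0.32159457] [ 3.14055168e+00 -7.22550870e-04  1.57363778e+00]
```

```bash
python3 -m handwheel '[{"dx":0.2,"dy":0,"dz":6,"wx":0,"wy":0,"wz":0,"claw":0},{"dx":0,"dy":0,"dz":6.1,"wx":0,"wy":0,"wz":0,"claw":0},{"dx":0,"dy":0,"dz":0,"wx":0,"wy":0,"wz":0,"claw":0},{"dx":0,"dy":1.5,"dz":0,"wx":0,"wy":0,"wz":0,"claw":0},{"dx":0,"dy":1,"dz":0,"wx":0,"wy":0,"wz":0,"claw":0},{"dx":0,"dy":1,"dz":0,"wx":0,"wy":0,"wz":0,"claw":0},{"dx":0,"dy":1,"dz":0,"wx":0,"wy":0,"wz":0,"claw":0},{"dx":0,"dy":0.5,"dz":0,"wx":0,"wy":0,"wz":0,"claw":0}]'; python3 -m handwheel '[{"dx":0,"dy":0.9,"dz":0,"wx":0,"wy":0,"wz":0,"claw":0},{"dx":0,"dy":0.9,"dz":0,"wx":0,"wy":0,"wz":0,"claw":0},{"dx":0,"dy":0.9,"dz":0.4,"wx":0,"wy":0,"wz":0,"claw":0},{"dx":0,"dy":1,"dz":0.4,"wx":0,"wy":0,"wz":0,"claw":0}]'
python3 - <<'E'
from h import *
f=grab('scene'); cv2.imwrite('pics/v3.png',cv2.resize(f['frame'][170:330,90:330],None,fx=3,fy=3,interpolation=cv2.INTER_CUBIC))
E
```

```text
clock: 5.58
position: [0.4813, -0.1426, 0.2004]
tool_rot: [3.141, -0.0, 1.568]
force: [-0.7, -1.2, -0.3]
grip_width: -0.0001
finger_force: 0.3
clock: 6.08
position: [0.5182, -0.1427, 0.1919]
tool_rot: [-3.141, -0.0, 1.568]
force: [-0.8, -0.0, -0.2]
grip_width: 0.0001
finger_force: 0.3
```

View pics/v3.png

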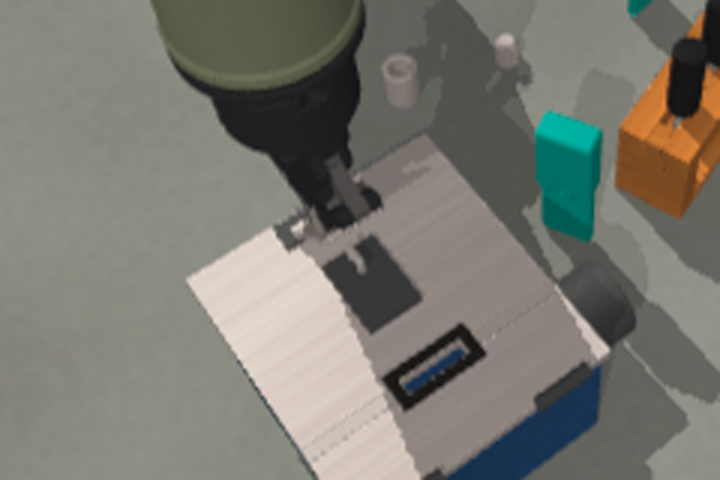

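The gripper is on the hasp around crop (340,195), and the strap leans towards the slot with its staple ahead at (355,255). I'll continue along the arc.

```bash
python3 -m handwheel '[{"dx":0,"dy":0.8,"dz":0.6,"wx":0,"wy":0,"wz":0,"claw":0},{"dx":0,"dy":0.8,"dz":0.6,"wx":0,"wy":0,"wz":0,"claw":0},{"dx":0,"dy":0.7,"dz":0.8,"wx":0,"wy":0,"wz":0,"claw":0},{"dx":0,"dy":0.6,"dz":0.8,"wx":0,"wy":0,"wz":0,"claw":0},{"dx":0,"dy":0.8,"dz":0.7,"wx":0,"wy":0,"wz":0,"claw":0},{"dx":0,"dy":0.3,"dz":0.7,"wx":0,"wy":0,"wz":0,"claw":0},{"dx":0,"dy":0,"dz":0.4,"wx":0,"wy":0,"wz":0,"claw":0}]'; python3 -m handwheel '[{"dx":0,"dy":0,"dz":0.3,"wx":0,"wy":0,"wz":0,"claw":0},{"dx":0,"dy":0,"dz":0,"wx":0,"wy":0,"wz":0,"claw":0}]'
```

```text
clock: 7.0
position: [0.5577, -0.1427, 0.1458]
tool_rot: [-3.141, -0.0, 1.568]
force: [0.2, -0.5, 0.6]
grip_width: -0.0
finger_force: 0.2
clock: 7.25
position: [0.5575, -0.1428, 0.1433]
tool_rot: [-3.141, 0.0, 1.568]
force: [-0.5, -0.3, 0.9]
grip_width: 0.0
finger_force: 0.0
```

```bash
for i in 1 2 3; do python3 -m handwheel '[{"dx":0,"dy":0,"dz":0.2,"wx":0,"wy":0,"wz":0,"claw":0},{"dx":0,"dy":0,"dz":0,"wx":0,"wy":0,"wz":0,"claw":0}]' | grep -E "pos|force"; done
python3 - <<'E'
from h import *
f=grab('scene'); cv2.imwrite('pics/v4.png',cv2.resize(f['frame'][170:330,90:330],None,fx=3,fy=3,interpolation=cv2.INTER_CUBIC))
E
```

```text
position: [0.5576, -0.1428, 0.1413]
force: [-0.7, 0.2, -1.1]
finger_force: 0.0
position: [0.5576, -0.1428, 0.1392]
force: [-0.2, 0.2, -0.3]
finger_force: 0.0
position: [0.5578, -0.1428, 0.1384]
force: [-7.3, 0.7, 21.1]
finger_force: 10.5
```

View pics/v4.png

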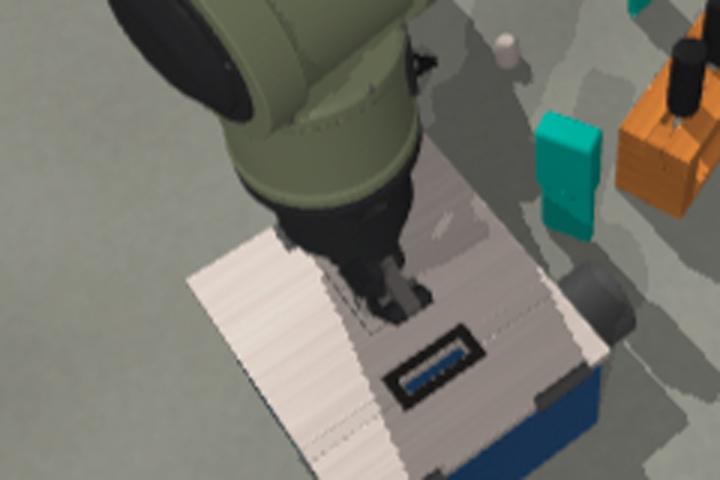

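Contact came at z 0.138 with 21 N: the hasp strip lies flat on the lid at about crop (360,310). Now I lift, go over the scraper and look with the wrist camera.

```bash
python3 -m handwheel '[{"dx":0,"dy":0,"dz":-5,"wx":0,"wy":0,"wz":0,"claw":0},{"dx":0,"dy":0,"dz":-6,"wx":0,"wy":0,"wz":0,"claw":0},{"dx":0,"dy":0,"dz":-6,"wx":0,"wy":0,"wz":0,"claw":0},{"dx":5.7,"dy":-0.7,"dz":0,"wx":0,"wy":0,"wz":0,"claw":100},{"dx":5.7,"dy":-0.7,"dz":0,"wx":0,"wy":0,"wz":0,"claw":100},{"dx":5.7,"dy":-0.7,"dz":0,"wx":0,"wy":0,"wz":0,"claw":100},{"dx":5.7,"dy":-0.7,"dz":0,"wx":0,"wy":0,"wz":0,"claw":100},{"dx":5.7,"dy":-0.7,"dz":0,"wx":0,"wy":0,"wz":0,"claw":100}]'; python3 -m handwheel '[{"dx":5.7,"dy":-0.7,"dz":0,"wx":0,"wy":0,"wz":0,"claw":100},{"dx":0,"dy":0,"dz":0,"wx":0,"wy":0,"wz":-0.175,"claw":100},{"dx":0,"dy":0,"dz":0,"wx":0,"wy":0,"wz":-0.175,"claw":100},{"dx":0,"dy":0,"dz":0,"wx":0,"wy":0,"wz":0,"claw":100}]'
python3 - <<'E'
from h import *
print(monitor.observe()['qpos'])
f=grab('scene'); 
for r in optics.masks_of('hasp','scene'): print('hasp',r['p'],r['rect'])
P=lambda a:proj(f,np.array([[.483+s*np.cos(a),-.138+y,.139+s*np.sin(a)] for s in(0,.09) for y in(-.02,.02)])).round(1).tolist()
print('pred flat',P(0),P(.15))
w=grab('wrist'); b=w['frame'];a=f['frame'][200:340,150:350]
cv2.imwrite('pics/v5.png',np.hstack([b,cv2.resize(a,(240,168)) if 0 else cv2.copyMakeBorder(cv2.resize(a,(240,168)),0,252,0,0,cv2.BORDER_CONSTANT)]))
c=-w['R'].T@w['t']; print('wcam',c,w['R'][2],w['f'],w['cx'],w['cy'])
for o in ['scraper','chisel_mid','punch_mid','block']:
    for r in optics.masks_of(o,'wrist'): print(o,round(r['p'],2),r['rect'])
print(proj(w,np.array([[.515,.199,.155]])))
E
```

```text
clock: 9.05
position: [0.5231, 0.1439, 0.3075]
tool_rot: [3.141, 0.0, 1.567]
force: [0.8, 0.6, -0.6]
grip_width: 0.0851
finger_force: 0.0
clock: 9.55
position: [0.5167, 0.1992, 0.3071]
tool_rot: [-3.141, -0.0, 1.917]
force: [0.2, 0.3, 0.9]
grip_width: 0.0854
finger_force: 0.0
[ 0.07232694  0.41311024 -0.74866649  1.66709791  0.29960496  1.18028513
 -0.40376783]
hasp 0.57 [185.7, 234.9, 45.7, 45.6]
pred flat [[187.7, 247.3], [204.9, 236.5], [212.7, 280.6], [230.4, 268.7]] [[187.7, 247.3], [204.9, 236.5], [211.5, 277.1], [229.4, 265.1]]
wcam [0.49108673 0.27525943 0.44982209] [ 0.10583783 -0.29497593 -0.94962495] 313.87983649559004 278.5728198245076 213.69676855453
scraper 0.88 [227.3, 264.5, 39.3, 72.7]
scraper 0.81 [154.4, 98.3, 47.0, 49.3]
scraper 0.62 [263.6, 158.2, 25.8, 58.2]
scraper 0.57 [362.1, 169.3, 70.1, 59.7]
chisel_mid 0.57 [266.1, 107.2, 27.1, 30.9]
punch_mid 0.77 [264.5, 217.2, 25.1, 49.2]
[[275.20235957 196.65855956]]
```

View pics/v5.png

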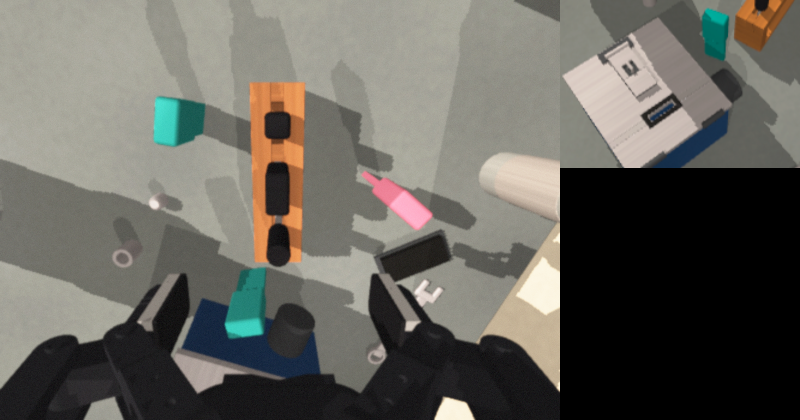

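The wrist picture shows the scraper as the wide black handle at (277,188) in the middle pocket, between the chisel (278,125) and the punch (278,245). The inset shows the hasp flat with the staple through its window. Now I refine the scraper pose.

```bash
python3 - <<'E'
from fit import *
w=grab('wrist'); ft=grab('top'); fs=grab('scene')
rs=optics.masks_of('scraper','wrist'); m=min(rs,key=lambda r:abs(r['rect'][0]-263)+abs(r['rect'][1]-158))['region']
v=w['frame'].max(2); print(v[175:180,270:285].mean())
blk=np.zeros_like(m); blk[150:222,255:300]=1; blk&=v<55
k=cv2.connectedComponentsWithStats(blk.astype(np.uint8)); i=k[1][190,277]; m2=k[1]==i
print(m.sum(),m2.sum(),cv2.boundingRect(m2.astype(np.uint8)))
for mm in(m,m2):
    for p0 in([.515,.199,.345],[.512,.203,.5]): print(fit([w],[mm],p0,.024,.044,.085,.155))
hsv=cv2.cvtColor(w['frame'],cv2.COLOR_BGR2HSV); o=cv2.inRange(hsv,(5,100,60),(22,255,255)); o=cv2.morphologyEx(o,cv2.MORPH_OPEN,np.ones((3,3)))
cs=max(cv2.findContours(o,0,2)[0],key=cv2.contourArea); z=np.zeros_like(o); cv2.fillConvexPoly(z,cv2.convexHull(cs),1)
print('block',fit([w],[z>0],[.514,.199,.345],.06,.215,0,.085))
E
```

```text
34.13333333333333
1240 1126 (266, 163, 23, 53)
(array([0.5161484 , 0.20149431, 0.35535213]), np.float64(-0.8830242510699001))
(array([0.51612261, 0.20158599, 0.35694386]), np.float64(-0.8836545324768023))
(array([0.51564515, 0.20245608, 0.33566889]), np.float64(-0.8042857142857143))
(array([0.51605925, 0.20176585, 0.35661561]), np.float64(-0.8042857142857143))
block (array([0.51608413, 0.2011418 , 0.34494535]), np.float64(-0.9864893392442474))
```

```bash
python3 -m handwheel '[{"dx":0.15,"dy":0,"dz":5,"wx":0,"wy":0,"wz":0,"claw":100},{"dx":0,"dy":0,"dz":5,"wx":0,"wy":0,"wz":0,"claw":100},{"dx":0,"dy":0,"dz":4,"wx":0,"wy":0,"wz":0,"claw":100},{"dx":0,"dy":0,"dz":3.3,"wx":0,"wy":0,"wz":0,"claw":100},{"dx":0,"dy":0,"dz":3.3,"wx":0,"wy":0,"wz":0,"claw":100},{"dx":0,"dy":0,"dz":0,"wx":0,"wy":0,"wz":0,"claw":100}]' && python3 -m handwheel '[{"dx":0,"dy":0,"dz":0,"wx":0,"wy":0,"wz":0,"claw":0},{"dx":0,"dy":0,"dz":0,"wx":0,"wy":0,"wz":0,"claw":0},{"dx":0,"dy":0,"dz":0,"wx":0,"wy":0,"wz":0,"claw":0},{"dx":0,"dy":0,"dz":0,"wx":0,"wy":0,"wz":0,"claw":0},{"dx":0,"dy":0,"dz":0,"wx":0,"wy":0,"wz":0,"claw":0},{"dx":0,"dy":0,"dz":0,"wx":0,"wy":0,"wz":0,"claw":0}]' 60
```

```text
clock: 10.85
position: [0.5151, 0.2004, 0.0997]
tool_rot: [-3.138, -0.0, 1.918]
force: [-0.7, -0.6, 0.7]
grip_width: 0.0854
finger_force: 0.0
clock: 11.6
position: [0.5165, 0.2007, 0.102]
tool_rot: [3.141, 0.0, 1.918]
force: [-1.3, -1.7, 8.4]
grip_width: 0.0231
finger_force: 58.4
```

```bash
python3 -m handwheel '[{"dx":0,"dy":0,"dz":-1,"wx":0,"wy":0,"wz":0,"claw":0},{"dx":0,"dy":0,"dz":-1.5,"wx":0,"wy":0,"wz":0,"claw":0},{"dx":0,"dy":0,"dz":-2,"wx":0,"wy":0,"wz":0,"claw":0},{"dx":0,"dy":0,"dz":-2,"wx":0,"wy":0,"wz":0,"claw":0}]' && python3 -m handwheel '[{"dx":0,"dy":0,"dz":-2.5,"wx":0,"wy":0,"wz":0,"claw":0},{"dx":0,"dy":0,"dz":-3,"wx":0,"wy":0,"wz":0,"claw":0},{"dx":0,"dy":0,"dz":-3.5,"wx":0,"wy":0,"wz":0,"claw":0},{"dx":0,"dy":0,"dz":-3.5,"wx":0,"wy":0,"wz":0,"claw":0},{"dx":0,"dy":0,"dz":0,"wx":0,"wy":0,"wz":0.175,"claw":0},{"dx":0,"dy":0,"dz":0,"wx":0,"wy":0,"wz":0.175,"claw":0},{"dx":0,"dy":0,"dz":0,"wx":0,"wy":0,"wz":0,"claw":0}]'
```

```text
clock: 12.1
position: [0.5163, 0.2008, 0.1682]
tool_rot: [3.141, -0.0, 1.918]
force: [0.9, 0.1, -3.5]
grip_width: 0.0234
finger_force: 59.1
clock: 12.98
position: [0.516, 0.2009, 0.2925]
tool_rot: [3.141, -0.0, 1.569]
force: [-0.2, -0.3, -2.7]
grip_width: 0.0236
finger_force: 59.2
```

```bash
python3 -m handwheel '[{"dx":-4.25,"dy":1.2,"dz":0,"wx":0,"wy":0,"wz":0,"claw":0},{"dx":-4.25,"dy":1.2,"dz":0,"wx":0,"wy":0,"wz":0,"claw":0},{"dx":-4.25,"dy":1.2,"dz":0,"wx":0,"wy":0,"wz":0,"claw":0},{"dx":-4.25,"dy":1.2,"dz":0,"wx":0,"wy":0,"wz":0,"claw":0},{"dx":-4.25,"dy":1.2,"dz":0,"wx":0,"wy":0,"wz":0,"claw":0},{"dx":-4.25,"dy":1.2,"dz":0,"wx":0,"wy":0,"wz":0,"claw":0},{"dx":-4.25,"dy":1.2,"dz":0,"wx":0,"wy":0,"wz":0,"claw":0},{"dx":-4.25,"dy":1.2,"dz":0,"wx":0,"wy":0,"wz":0,"claw":0}]' && python3 -m handwheel '[{"dx":0,"dy":0,"dz":2.5,"wx":0,"wy":0,"wz":0,"claw":0},{"dx":0,"dy":0,"dz":0,"wx":0,"wy":0,"wz":0,"claw":0}]'
python3 - <<'E'
from h import *
for n in ('wrist','scene'):
    f=grab(n); cv2.imwrite(f'pics/{n}6.png',f['frame']); np.savez(f'{n}6.npz',**f)
    for r in optics.masks_of('scraper',n)[:4]: print(n,r['p'],r['rect'])
    for q in([.613,-.139,.13],[.613,-.139,.176]): print(proj(f,q))
a=cv2.imread('pics/wrist6.png')[130:420,140:420]; b=cv2.imread('pics/scene6.png')[200:340,160:310]
cv2.imwrite('pics/v6.png',np.hstack([cv2.resize(a,(420,435),interpolation=cv2.INTER_CUBIC),cv2.copyMakeBorder(cv2.resize(b,(375,350),interpolation=cv2.INTER_CUBIC),0,85,0,0,cv2.BORDER_CONSTANT)]))
E
```

```text
clock: 13.98
position: [0.6113, -0.1409, 0.2919]
tool_rot: [3.141, -0.0, 1.573]
force: [0.5, 0.3, -3.3]
grip_width: 0.0232
finger_force: 59.3
clock: 14.22
position: [0.6103, -0.1395, 0.2653]
tool_rot: [-3.139, -0.001, 1.571]
force: [-0.2, -0.6, -2.2]
grip_width: 0.0232
finger_force: 59.3
wrist 0.92 [153.8, 0.0, 74.3, 36.9]
wrist 0.84 [245.7, 192.7, 67.3, 187.2]
[280.25658128 202.22329453]
[280.4239991  218.54465113]
scene 0.95 [208.4, 242.0, 30.0, 48.0]
scene 0.9 [296.3, 125.4, 20.8, 50.9]
scene 0.76 [269.8, 210.5, 19.3, 41.7]
scene 0.64 [367.2, 196.8, 28.1, 46.3]
[233.68807323 292.40039118]
[231.40875665 282.20132284]
```

View pics/v6.png

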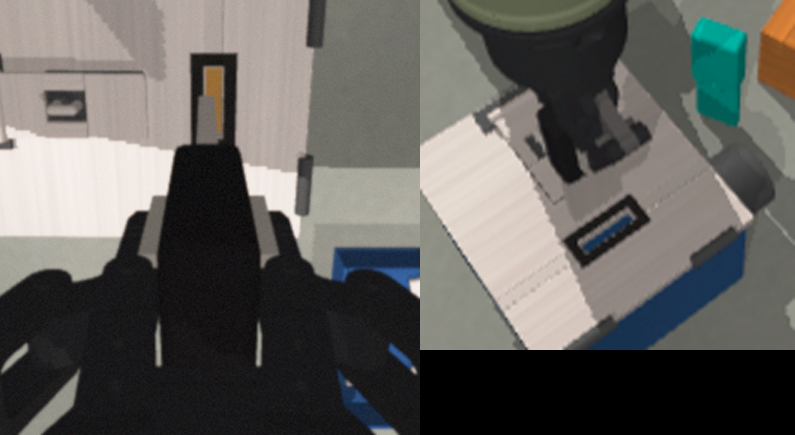

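The wrist view shows the blade at crop x≈205 and the slot interior at x≈213, so the blade is about 4 mm short in +x, with no visible tilt. In the scene view the hasp is flat with the slot free at (608,232). I'll measure this precisely.

```bash
python3 - <<'E'
from h import *
w=dict(np.load('wrist6.npz')); im=w['frame'].astype(int)
for r in (168,172,174,176,180,186,190,193,195,198,204,212,220): print(r,im[r,264:302].max(1).tolist() if r<0 else ' '.join('%3d'%v for v in im[r,264:302].max(1)))
print('sat'); 
for r in (180,190,204): print(r,' '.join('%3d'%v for v in (im[r,264:302].max(1)-im[r,264:302].min(1))))
print('col'); print(' '.join('%d:%d'%(r,im[r,280].max()) for r in range(160,200))); print(' '.join('%d:%d'%(r,im[r,277].max()) for r in range(180,226)))
E
```

```text
168 178 171 141  75  34  28  25  33  27  32  29  29  27  24  21  23  26  27  27  25  28  28  25  25  27  22  32  31  29  27  30  31  27  67 137 174 183 181
172 181 176 138  77  36  29  29  30  28  28  28  28  32  30  24  26  29  27  25  26  29  25  27  24  27  28  29  30  30  30  29  27  33  65 132 172 181 179
174 181 172 138  74  31  33  28  30  28  28  34  68 105 115 117 115 120 116 117 118 116 113 119 112  96  63  39  29  29  26  21  29  32  70 131 174 186 181
176 179 172 139  71  31  27  26  28  25  27  37  91 147 156 155 154 154 154 153 153 152 153 148 146 136  87  47  27  27  27  26  29  30  70 139 174 180 183
180 181 178 159  88  39  23  24  27  29  29  38  87 147 155 152 155 156 154 155 155 155 153 150 143 133  83  35  29  23  31  27  25  29  81 163 181 183 181
186 180 178 162  90  31  30  27  26  22  27  34  84 148 152 151 151 152 150 155 156 154 149 149 146 136  80  34  21  31  29  27  25  39  88 159 181 181 182
190 178 178 158  90  36  26  25  26  30  29  37  87 140 153 152 153 153 152 154 152 152 153 149 134 134  81  35  30  26  28  27  28  37  94 160 179 181 183
193 179 
[... 1382 characters left out ...]
2  16  17  18  16
col
160:173 161:175 162:172 163:174 164:163 165:110 166:51 167:28 168:26 169:28 170:30 171:25 172:29 173:57 174:120 175:147 176:154 177:152 178:153 179:152 180:156 181:151 182:156 183:153 184:154 185:154 186:152 187:153 188:153 189:152 190:153 191:154 192:154 193:143 194:127 195:118 196:115 197:117 198:113 199:118
180:155 181:154 182:154 183:158 184:155 185:155 186:152 187:154 188:158 189:154 190:153 191:155 192:149 193:139 194:121 195:118 196:116 197:118 198:119 199:115 200:118 201:117 202:116 203:118 204:118 205:114 206:113 207:115 208:119 209:116 210:113 211:120 212:117 213:115 214:119 215:119 216:117 217:116 218:116 219:120 220:114 221:118 222:117 223:116 224:110 225:92
```

```bash
python3 - <<'E'
from h import *
w=dict(np.load('wrist6.npz'))
print('scale w open',atz(w,288.9,195,.13)-atz(w,275.05,195,.13),'outer',atz(w,297.2,180,.13)-atz(w,267.0,180,.13),'slot',atz(w,287,190,.13)-atz(w,277,190,.13))
print('slot x',atz(w,282,180,.13),atz(w,282,204,.13))
print('edges y: open',atz(w,282,173.4,.13)[1],'outer',atz(w,282,165.2,.13)[1])
for z in(.170,.173,.176): print('tip',z,atz(w,277.3,195,z),'width',np.linalg.norm(atz(w,283.4,204,z+.02)-atz(w,271.4,204,z+.02)))
print('handle bottom +y edge', atz(w,277,225,.248))
E
```

```text
scale w open [1.2660615e-02 2.2671299e-05 0.0000000e+00] outer [2.71878739e-02 4.56150924e-05 0.00000000e+00] slot [9.09455816e-03 1.59397592e-05 0.00000000e+00]
slot x [ 0.61450981 -0.11818785  0.13      ] [ 0.61461348 -0.14070205  0.13      ]
edges y: open -0.11218670603920344 outer -0.10484064987536887
tip 0.17 [ 0.61052235 -0.12158506  0.17      ] width 0.00868226985755028
tip 0.173 [ 0.61054071 -0.12079367  0.173     ] width 0.00856275603027255
tip 0.176 [ 0.61055908 -0.12000228  0.176     ] width 0.00844324220299493
handle bottom +y edge [ 0.61083587 -0.11781978  0.248     ]
```

```bash
python3 -m handwheel '[{"dx":0.3,"dy":0.4,"dz":1,"wx":0,"wy":0,"wz":0,"claw":0},{"dx":0,"dy":0,"dz":1.8,"wx":0,"wy":0,"wz":0,"claw":0},{"dx":0,"dy":0,"dz":0,"wx":0,"wy":0,"wz":0,"claw":0}]'
python3 - <<'E'
from h import *
for n in ('wrist','scene','top'):
    f=grab(n); cv2.imwrite(f'pics/{n}7.png',f['frame']); np.savez(f'{n}7.npz',**f)
    for q in([.6146,-.137,.13],[.6146,-.117,.145],[.6146,-.115,.13]): print(n,proj(f,q).round(1))
a=cv2.imread('pics/wrist7.png')[150:250,230:330]; b=cv2.imread('pics/scene7.png')[240:320,190:270]
z=lambda i:cv2.resize(i,(400,400),interpolation=cv2.INTER_NEAREST)
cv2.imwrite('pics/v7.png',np.hstack([z(a),z(b)]))
E
```

```text
clock: 14.8
position: [0.6143, -0.1364, 0.2363]
tool_rot: [-3.139, -0.001, 1.568]
force: [0.9, 0.4, -3.4]
grip_width: 0.0234
finger_force: 59.2
wrist [277.5 213.1]
wrist [277.3 194.4]
wrist [277.4 187.3]
scene [235.1 292.4]
scene [243.3 283. ]
scene [244.7 285.7]
top [392.2 155.7]
top [383.  153.7]
top [380.4 155.9]
```

View pics/v7.png

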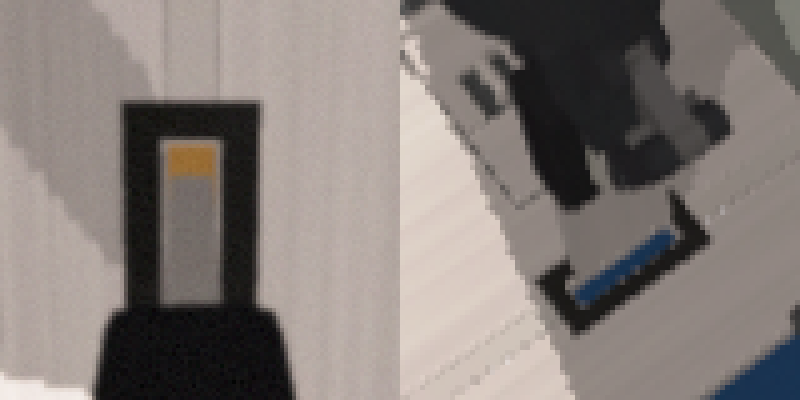

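The blade (grey) now lies within the slot's width in the wrist crop (163–213 vs 160–222), with some orange slot still visible above it. In the scene crop its lower edge parallels the slot at (625,265).

```bash
python3 - <<'E'
from h import *
w=dict(np.load('wrist7.npz')); im=w['frame'].astype(int); s=im.max(2)-im.min(2)
for r in (186,188,190,192,197,202,210,218): print(r,' '.join('%3d'%v for v in im[r,258:298].max(1)))
for r in (188,190,192): print('s',r,' '.join('%3d'%v for v in s[r,258:298]))
print('col277',' '.join('%d:%d/%d'%(r,im[r,277].max(),s[r,277]) for r in range(172,232)))
f=dict(np.load('scene7.npz')); im=f['frame'].astype(int)
# sample scene along slot's long axis at several offsets (x) at lid height, y from -.180 to -.095
for dx in(-.012,-.008,-.004,0,.003,.006,.012):
    P=proj(f,np.array([[.6146+dx,y,.13] for y in np.arange(-.18,-.095,.002)])); v=cv2.remap(f['frame'],P[:,:1].astype(np.float32),P[:,1:].astype(np.float32),cv2.INTER_LINEAR)[:,0]
    print(dx,' '.join('%d%s'%(a.max(),'b' if a[0]>a[2]*1.5 else '') for a in v.astype(int)))
E
```

```text
186 152 142  96  47  22  24  25  21  21  22  28  59 119 143 153 154 154 156 155 154 156 156 159 153 153 149 135  91  45  29  27  27  25  26  27  31  84 156 182 185
188 153 138  93  47  25  24  23  25  26  29  30  55 103 133 147 151 151 150 151 154 152 152 151 152 150 144 139  89  42  26  27  25  26  28  24  29  84 160 181 182
190 151 138  97  49  21  21  23  22  25  21  31  49  95 130 146 152 152 147 155 153 156 152 151 152 150 145 136  79  31  25  32  29  22  26  22  31  83 162 180 181
192 148 136  93  49  23  27  26  28  22  18  25  47  95 132 145 153 151 149 153 146 153 150 150 152 147 143 137  77  35  23  24  28  23  26  28  30  85 156 179 181
197 148 142 112  58  33  18  21  26  24  25  28  43  98 124 126 119 113 118 113 116 116 113 113 116 117 130 133  78  34  28  27  28  26  27  28  39  93 159 180 182
202 151 142 115  63  28  21  26  19  19  23  25  47  97 123 124 116 116 115 114 112 117 115 116 115 112 125 132  83  32  29  27  25  25  24  29  34  92 160 183 182
210 150 140 113  58  26  17  22  26  21  23  22  47  98 132 121 116 116 115 112 112 117 116 111 114 119 121 122  74 
[... 1772 characters left out ...]
 102 100 100 99 99 99 101 93 103 116 84 38 28 35 97 140 141 142 141 142
0 207 204 203 162 140 134 83 32 28 26 63 80b 81b 80b 80b 80b 81b 80b 80b 80b 80b 81b 80b 81b 80b 79b 80b 80b 80b 80b 79b 86b 104 80 31 27 39 96 135 141 141 141 141
0.003 201 190 181 148 135 133 81 30 26 34 64 73 66b 66b 64b 67b 72b 62b 68b 77 67b 70b 77 74b 66b 66b 63b 69b 63b 61b 68b 74 92 63 34 28 33 92 140 151 139 136 151
0.006 217 214 193 152 145 143 100 37 28 27 27 35 29 27 27 29 28 28 26 38 30 27 42 34 26 36 34 31 28 27 40 34 30 31 30 29 35 100 146 146 146 147 151
0.012 212 205 165 143 142 136 117 105 92 92 99 97 93 95 98 107 94 98 102 91 87 97 100 92 91 104 105 93 90 97 93 77 93 98 89 88 96 130 142 144 144 144 144
```

x is centred to about 0.3 mm (blade 277.4, slot 277.45), and y is 0.5–1 mm short. I add 0.06 cm in +y and insert, checking the force.

```bash
python3 -m handwheel '[{"dx":0.06,"dy":0,"dz":0.5,"wx":0,"wy":0,"wz":0,"claw":0},{"dx":0,"dy":0,"dz":0.5,"wx":0,"wy":0,"wz":0,"claw":0},{"dx":0,"dy":0,"dz":0.4,"wx":0,"wy":0,"wz":0,"claw":0},{"dx":0,"dy":0,"dz":0.4,"wx":0,"wy":0,"wz":0,"claw":0},{"dx":0,"dy":0,"dz":0,"wx":0,"wy":0,"wz":0,"claw":0}]'
```

```text
clock: 15.58
position: [0.615, -0.1359, 0.2199]
tool_rot: [-3.141, -0.0, 1.568]
force: [0.1, -0.2, -3.1]
grip_width: 0.0235
finger_force: 59.4
```

```bash
python3 -m handwheel '[{"dx":0,"dy":0,"dz":0.4,"wx":0,"wy":0,"wz":0,"claw":0},{"dx":0,"dy":0,"dz":0.4,"wx":0,"wy":0,"wz":0,"claw":0},{"dx":0,"dy":0,"dz":0,"wx":0,"wy":0,"wz":0,"claw":0}]'
```

```text
clock: 15.95
position: [0.6149, -0.136, 0.2119]
tool_rot: [-3.141, -0.0, 1.568]
force: [-2.1, 0.2, -2.7]
grip_width: 0.0233
finger_force: 59.3
```

```bash
python3 -m handwheel '[{"dx":0,"dy":-0.03,"dz":0.4,"wx":0,"wy":0,"wz":0,"claw":0},{"dx":0,"dy":0,"dz":0.4,"wx":0,"wy":0,"wz":0,"claw":0},{"dx":0,"dy":0,"dz":0,"wx":0,"wy":0,"wz":0,"claw":0}]' && python3 -m handwheel '[{"dx":0,"dy":0,"dz":0.5,"wx":0,"wy":0,"wz":0,"claw":0},{"dx":0,"dy":0,"dz":0.5,"wx":0,"wy":0,"wz":0,"claw":0},{"dx":0,"dy":0,"dz":0.5,"wx":0,"wy":0,"wz":0,"claw":0},{"dx":0,"dy":0,"dz":0.5,"wx":0,"wy":0,"wz":0,"claw":0},{"dx":0,"dy":0,"dz":0,"wx":0,"wy":0,"wz":0,"claw":0}]'
```

```text
clock: 16.32
position: [0.6148, -0.136, 0.2039]
tool_rot: [-3.141, -0.0, 1.568]
force: [-2.7, -0.4, -3.4]
grip_width: 0.0233
finger_force: 59.3
clock: 16.95
position: [0.6147, -0.1359, 0.1838]
tool_rot: [-3.141, -0.0, 1.568]
force: [-1.6, -0.4, -4.2]
grip_width: 0.0231
finger_force: 59.3
```

```bash
python3 - <<'E'
from h import *
f=grab('scene'); 
for o in('hasp','chisel_mid','punch_mid'): print(o,[(r['p'],r['rect']) for r in optics.masks_of(o,'scene')[:2]])
w=grab('wrist')
z=lambda i:cv2.resize(i,(400,400),interpolation=cv2.INTER_CUBIC)
cv2.imwrite('pics/v8.png',np.hstack([z(w['frame'][130:330,180:380]),z(f['frame'][210:330,160:280])]))
print(monitor.observe()['force'])
E
```

```text
hasp [(0.67, [185.8, 242.4, 30.9, 37.8]), (0.5, [310.2, 182.2, 20.1, 33.3])]
chisel_mid [(0.65, [338.8, 142.0, 14.4, 32.5])]
punch_mid [(0.71, [312.0, 181.5, 16.7, 26.5]), (0.21, [189.4, 244.9, 28.4, 36.9])]
[-2.90383804  1.2765876  -4.17298725]
```

View pics/v8.png

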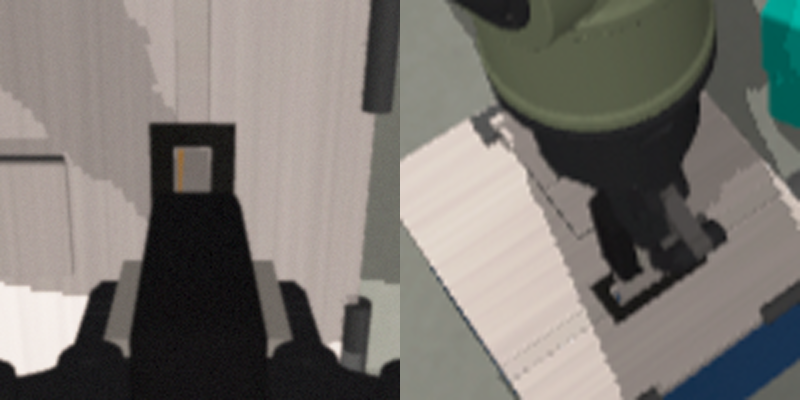

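The blade is down in the slot, slightly to its +x side (orange gap at wrist crop x≈180). The hasp is flat and the chisel and punch have not moved. I'll relax it 0.5 mm in −x, let it settle and hand in.

```bash
python3 -m handwheel '[{"dx":0,"dy":-0.05,"dz":0,"wx":0,"wy":0,"wz":0,"claw":0},{"dx":0,"dy":0,"dz":0,"wx":0,"wy":0,"wz":0,"claw":0},{"dx":0,"dy":0,"dz":0,"wx":0,"wy":0,"wz":0,"claw":0},{"dx":0,"dy":0,"dz":0,"wx":0,"wy":0,"wz":0,"claw":0}]' && python3 -c "
from workcell import job_done; print(job_done())"
```

```text
clock: 17.7
position: [0.6146, -0.136, 0.1844]
tool_rot: [3.141, 0.0, 1.568]
force: [-0.5, -0.1, -3.1]
grip_width: 0.0235
finger_force: 59.6
the job is handed in; nothing more can be done
None
```

The job is handed in at 17.7 s with no verdict returned: the hasp lies flat over its staple, the scraper is held (about 59 N) with its blade an estimated 38 mm down in the slot and its handle clear of the lid, and the chisel and punch are still in the block.

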